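Raise the hood, index the vial changer, hood the next vial

TASK

Bring the green-capped vial of the vial changer under the reading hood: first pull the black hood up by its knob, clear of the vial just read. Then pull the yellow index knob up against its spring, swing the turntable until the green-capped vial stands under the hood, and let the pin drop fully home in the hole there; only then push the hood all the way down over that vial. Leave every vial standing in its own socket and do not disturb the other things on the bench.

Things in the scene. Friction and masses are not known exactly. Their poses are not given: they have to be found in the camera images.
- changer_center (a point): the vial changer: a round aluminium index plate, 270 mm across, on a black foot, fixed to the bench, its top 24 mm above the bench, carrying a smaller turntable. This point is on the turntable's upright axis at the plate's top; its x axis points from the axis to the hood and tower at the back, z is up. Seven holes of 10 mm lie in the plate on a circle of 112 mm radius, every 45 degrees (all eight directions except under the tower).
- turntable (a joint): turn of the turntable in rad, 0 at the start, growing anticlockwise seen from above; free from -1.75 to 1.75, and it stays where it is left (light friction). Round deck 182 mm across, top 40 mm above the bench, with eight black sockets at 62 mm radius, every 45 degrees, so that one of them is under the hood whenever the pin is in a hole. The sockets (33 mm across, 12 mm tall, floor 43 mm above the bench) turn with it; a lug on the deck carries the index pin.
- pin_knob (a point): centre of the round yellow pull knob (25 mm across, its head 20 mm tall) of the index pin: 75 mm above the bench with the pin home, always 112 mm from the turntable's axis, opposite to the socket that is under the hood at the start (so on the robot's side then). It turns with the turntable and rises with the pin.
- index_pin (a joint): lift of the index pin in m: 0 fully home in a hole, where it locks the turntable; 0.009 clear of the plate (it rests there when let go between holes); 0.016 at its stop. The spring pushes it down with 6 N at 0 and 11 N at 0.016. The round 8 mm pin tip finds a hole by itself within 3 mm.
- hood_knob (a point): centre of the round teal knob (30 mm across, head 16 mm tall, its flat top 10 mm above this point) on top of the black light hood: a cap 45 mm across and 55 mm tall with a 39 mm bore open below, guided upright by the tower behind it, its axis 62 mm from the turntable's axis. The knob's centre is 114 mm above the bench with the hood fully down, 176 mm fully raised. The tower is 62 mm wide and 142 mm tall; its front is 39 mm behind the knob's axis.
- hood (a joint): how far the hood is down in m: 0 fully raised, 0.062 fully down with its mouth just above the deck; 0.058 to 0.062 at the start. Its mouth is clear above the vials below 0.012. It slides straight up under 6 N and down under 3 N, and stays where it is left.
- read_point (a point): the point under the hood where the middle of a vial is when its socket is exactly under the hood: on the hood's axis, 67 mm above the bench (fixed to the changer).
- green_vial_mid (a point): middle of the brown vial with the GREEN cap, the one to read next: 25 mm across, 48 mm tall, standing in a socket on the turntable, one or two sockets to the left or right of the hood at the start. Origin half-way up, z along the vial.
- red_vial_1_mid (a point): middle of a red-capped vial of the same size, the one just read, under the hood at the start
- red_vial_2_mid (a point): middle of another red-capped vial of the same size, in a socket of the turntable
- blue_vial_1_mid (a point): middle of a blue-capped vial of the same size, in a socket of the turntable
- blue_vial_2_mid (a point): middle of another blue-capped vial of the same size, in a socket of the turntable
- yellow_cup: specimen cup with yellow lid, 64 mm across, 71 mm tall, to the left of the changer; origin at the centre of its underside; a bystander
- pipette_a: pipette lying near the front edge of the bench, 212 mm long, 31 mm high; origin at the centre of its underside; a bystander
- marker: felt marker lying near the bench's front edge, to the right, 133 mm long, 12 mm thick; a bystander
There are look-alikes about, which are no part of the job. Leave any orange or pink look-alike of the part that bears red_vial_2_mid alone.

How it is judged:
By the outcome, as a careful person would: the job done as asked, in the order asked, and still so for the second after the job is handed in, with the robot touching nothing.
It also fails if it takes over 54 s, if anything falls off the work surface, if the arm or the gripper's body presses on something with over 40 N, if the wrist force passes 120 N, or if a joint passes its speed limit or range.

ROBOT

A 7-joint arm with a two-finger parallel gripper is mounted at the origin on a cart in front of the work surface, level with it; the furniture and walls round the work are solid. World frame = base frame: x ahead of the robot, y to its left, z up, the work surface at z = 0. Lengths are in m, angles in rad, forces in N, time in s.
With the tool pointing down it reaches from about 0.4 to 0.9 m from the base axis. Payload 5.5 kg.
Tool frame: the origin (TCP) lies on the centre line of the jaws, within the pads' length; the fingertips stand 8 mm ahead of it and the grasp point (between the pads) lies 11 mm behind it (arm.tips_ahead is the distance from the TCP to the fingertips, in m); z points along the fingers, x is the direction in which the jaws open and shut, and the axes are right-handed (so a half turn about z gives the same grasp; the last joint's range is limited). The gripper opens to 92 mm and grips with 3 to 60 N. Pads are 19 mm wide; open, the fingers measure 130 mm over their backs; the gripper's body (75 mm by 190 mm) begins 47 mm behind the grasp point.
Start: joints at [-0.885, 0.501, -0.427, 1.55, 0.221, 1.138, -0.21], TCP at [0.267, 0.593, 0.197] pointing down, gripper open.
Joint ranges: [-2.88, 2.88], [-0.31, 2.03], [-1.54, 1.56], [0.2, 2.42], [-1.41, 4.55], [0.19, 2.02], [-2.57, 2.57]. Speed limits (rad/s): [2.57, 2.57, 3.14, 3.14, 3.14, 3.14, 3.14].

INTERFACE

Orientations are given as a unit quaternion [x, y, z, w].
In Python, from bench import arm gives the robot as it stands. Calls block until the motion is done:
- arm.reach(position, orientation): joint-space move of the TCP to a pose.
- arm.line_to(position, rot=None, speed=0.15, stop_force=None): straight line of the TCP; rot=None keeps the orientation; speed is the mean speed in m/s. With stop_force (N) it stops when the force on the tool has changed by that much, and returns True; else False.
- arm.move_joints(angles): joint-space move.
- arm.gripper_to(opening): opening from 0.0 (shut) to 1.0 (fully open); the grip force is fixed at half the most; returns when the fingers have stopped.
- arm.hold(seconds).
- arm.ik(position, orientation): joint angles nearest the present ones, or None.
- arm.camera(name): name is "side" or "top" or "wrist"; returns a dict with "color" (400x640x3 uint8, red, green, blue), "camera_matrix" (3x3 intrinsics, pixels), "dist" ([k1, k2, p1, p2, k3] as OpenCV has them; the pictures are not rectified), "camera_from_world" (4x4, takes a point from world to camera coordinates). Camera axes: x right, y up, looking along -z (the intrinsics and any distortion apply to the point x, -y, -z); pixel columns grow to the right and rows downward; lengths in m; the calibration is good to about 2 mm. A picture is of the moment at which its call begins. There is no depth.
A pose or a line that the arm cannot do raises arm.Unreachable and nothing moves.
- arm.close_job(): hands the job in, once; it reports no verdict.
Readings, each from a call of its own:
- arm.get_time(): time.
- arm.get_q(): joint angles.
- arm.get_dq(): joint speeds.
- arm.get_effort(): joint torques, N m.
- arm.get_eef_pos(): TCP position.
- arm.get_tool_rot(): TCP orientation.
- arm.get_contact_force(): force on the tool from outside, world axes, zero at the start.
- arm.get_moment(): the same for the moment, N m.
- arm.get_opening(): opening from 0.0 (shut) to 1.0 (fully open).
Only numpy, scipy, OpenCV 4.12 (cv2) and the standard library are available. Lean on these libraries where they do the work, as an engineer would, in place of code of your own. Each camera call takes 0.05 s, during which the arm holds its last target.

## Working session

There is one attempt and no reset: what is moved stays moved. The work goes in short steps, each a Python script; the robot and the scene stay as the last script left them, time stands still between calls to the robot, and variables do not carry over. Pictures are saved under pics/ and viewed, and the job is handed in when it is done.

```bash
ls; mkdir -p pics; python3 - <<'E'
from bench import arm
import cv2
for n in ["side","top","wrist"]:
    c=arm.camera(n); cv2.imwrite(f"pics/{n}0.png",c["color"][:,:,::-1]); print(n,c["camera_matrix"].round(1).tolist(),c["dist"],c["camera_from_world"].round(3).tolist())
print(arm.get_time(),arm.get_tool_rot(),arm.tips_ahead)
E
```

```text
pics
side [[396.7, 0.0, 316.2], [0.0, 396.7, 201.2], [0.0, 0.0, 1.0]] [-0.01275005  0.          0.          0.          0.        ] [[1.0, -0.017, -0.023, -0.494], [0.028, 0.534, 0.845, -0.246], [-0.002, -0.845, 0.534, -0.702], [0.0, 0.0, 0.0, 1.0]]
top [[453.6, 0.0, 319.3], [0.0, 453.6, 197.8], [0.0, 0.0, 1.0]] [0.00065884 0.         0.         0.         0.        ] [[0.003, -1.0, -0.007, 0.246], [0.997, 0.003, 0.074, -0.495], [-0.074, -0.007, 0.997, -1.107], [0.0, 0.0, 0.0, 1.0]]
wrist [[303.8, 0.0, 319.8], [0.0, 303.8, 196.3], [0.0, 0.0, 1.0]] [-0.04553487  0.          0.          0.          0.        ] [[0.411, 0.912, -0.002, -0.649], [-0.867, 0.39, -0.312, 0.04], [-0.284, 0.13, 0.95, -0.392], [0.0, 0.0, 0.0, 1.0]]
0.15 [ 8.39725852e-01  5.43010050e-01 -6.51306898e-04  3.94304351e-04] 0.008
```

View pics/side0.png

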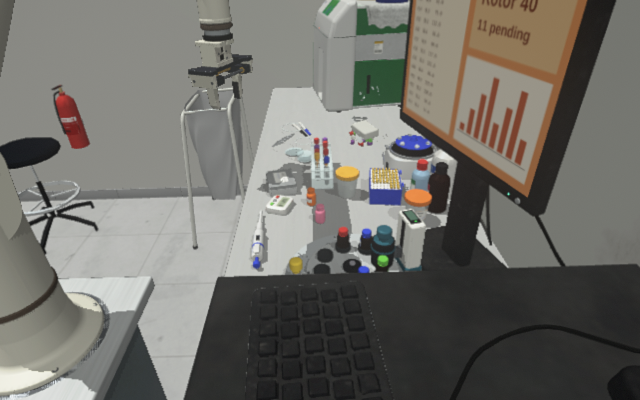

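View pics/top0.png

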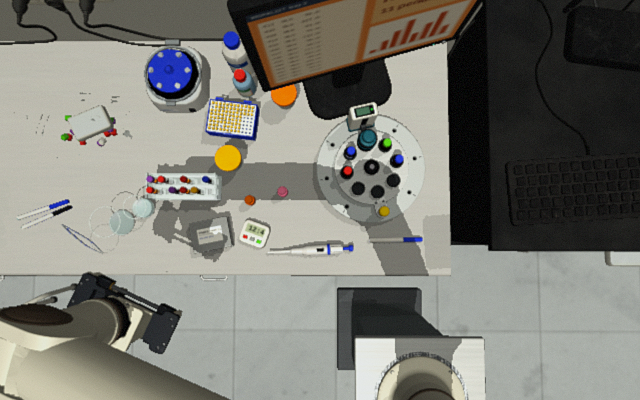

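View pics/wrist0.png

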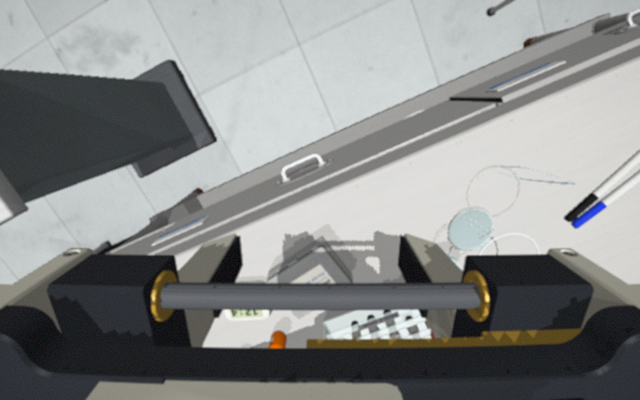

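```bash
python3 - <<'E'
import cv2
a=cv2.imread("pics/top0.png")[80:260,300:450]; cv2.imwrite("pics/topc.png",cv2.resize(a,None,fx=3.3,fy=3.3,interpolation=cv2.INTER_CUBIC))
a=cv2.imread("pics/side0.png")[190:290,230:450]; cv2.imwrite("pics/sidec.png",cv2.resize(a,None,fx=3.5,fy=3.5,interpolation=cv2.INTER_CUBIC))
E
```

```text
(no output)
```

View pics/topc.png

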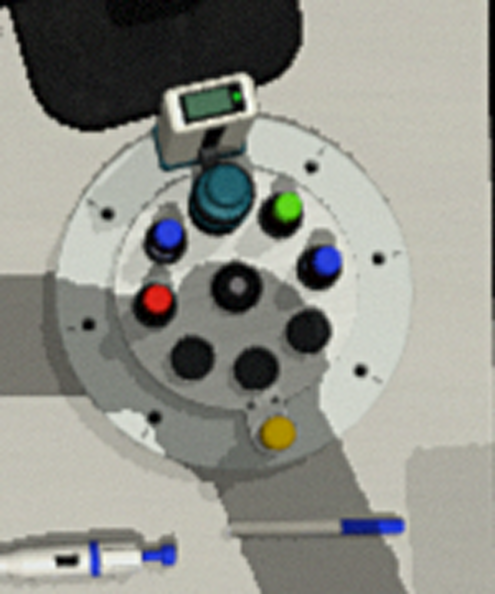

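View pics/sidec.png

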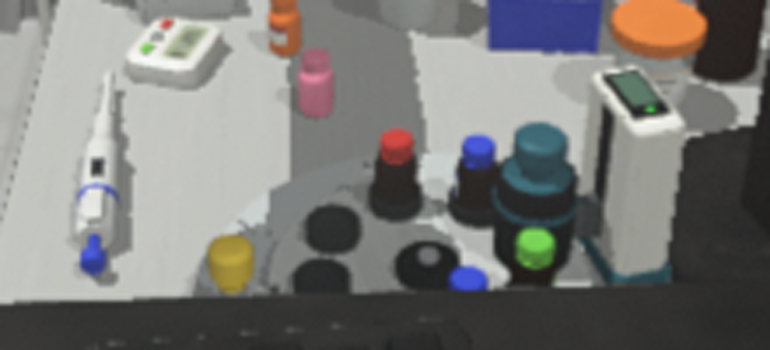

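```bash
cat > h.py <<'E'
import numpy as np, cv2
from scipy.optimize import least_squares
F=np.diag([1.,-1,-1])
def proj(c,P):
    T=c["camera_from_world"]; X=(np.atleast_2d(P)@T[:3,:3].T+T[:3,3])@F
    return cv2.projectPoints(X,np.zeros(3),np.zeros(3),c["camera_matrix"],c["dist"])[0][:,0]
def ray(c,uv,z):
    n=cv2.undistortPoints(np.array([[uv]],float),c["camera_matrix"],c["dist"])[0,0]
    T=c["camera_from_world"]; R=T[:3,:3]; d=R.T@(F@np.array([n[0],n[1],1])); o=-R.T@T[:3,3]
    return o+d*(z-o[2])/d[2]
def blob(img,h0,h1,box,smin=90,vmin=40):
    hsv=cv2.cvtColor(img,cv2.COLOR_RGB2HSV); m=cv2.inRange(hsv,(h0,smin,vmin),(h1,255,255))
    x0,y0,x1,y1=box; k=np.zeros_like(m); k[y0:y1,x0:x1]=m[y0:y1,x0:x1]
    n,l,s,ce=cv2.connectedComponentsWithStats(k)
    if n<2: return None
    i=1+np.argmax(s[1:,4]); return ce[i],s[i]
E
python3 - <<'E'
from bench import arm
from h import *
c=arm.camera("top"); img=c["color"]; g=cv2.cvtColor(img,cv2.COLOR_RGB2GRAY).astype(float)
hp=[]
for d in [(107,213),(89,324),(154,418),(360,370),(378,258),(311,166)]:
    u=(d[0]+.5)/3.3-.5+300; v=(d[1]+.5)/3.3-.5+80
    x,y=round(u),round(v); p=g[y-3:y+4,x-3:x+4]; bg=np.median(p); w=np.clip(bg-p-15,0,None)
    yy,xx=np.mgrid[y-3:y+4,x-3:x+4]; hp.append(((w*xx).sum()/w.sum(),(w*yy).sum()/w.sum()))
hp=np.array(hp); H=np.array([ray(c,p,.024) for p in hp]); print(H.round(4).tolist())
angs=np.array([45,90,135,225,270,315])
# order left-up (45 ccw),90,135,225(bottom right),270,315
def P(p): 
    a=np.radians(angs)+p[2]; return np.c_[p[0]+p[3]*np.cos(a),p[1]+p[3]*np.sin(a)]
r=least_squares(lambda p:(P(p)-H[:,:2]).ravel(),[.55,-.1,0,.112]); print("fit",r.x,np.degrees(r.x[2]),(r.fun.reshape(-1,2)*1000).round(1).tolist())
r=least_squares(lambda p:(P([*p,.112])-H[:,:2]).ravel(),[.55,-.1,0]); x,y,a=r.x
print("fit112",r.x)
hx=np.array([x+.062*np.cos(a),y+.062*np.sin(a)]); px=np.array([x-.112*np.cos(a),y-.112*np.sin(a)])
print("hood",hx,"pin",px)
s=arm.camera("side")
print("pred top hood",proj(c,[[*hx,.124]]),"pin",proj(c,[[*px,.085]]))
print("pred side hood",proj(s,[[*hx,.124]]),"pin",proj(s,[[*px,.085]]))
for n,cc,b1,b2 in(("top",c,(355,120,385,150),(370,200,395,220)),("side",s,(365,220,400,250),(285,255,305,275))):
    print(n,blob(cc["color"],85,110,b1,60),blob(cc["color"],18,35,b2))
np.save("chg.npy",r.x)
E
```

```text
[[0.6278, 0.2161, 0.024], [0.5439, 0.2301, 0.024], [0.474, 0.1806, 0.024], [0.5096, 0.0264, 0.024], [0.5941, 0.0121, 0.024], [0.6639, 0.062, 0.024]]
fit [0.56886994 0.12123645 0.22718663 0.1118504 ] 13.016835132146928 [[0.3, -0.0], [-0.2, 0.1], [-0.0, -0.1], [0.1, -0.0], [-0.0, 0.1], [-0.1, -0.0]]
fit112 [0.56886994 0.12123645 0.22718663]
hood [0.62927678 0.13520116] pin [0.4597479  0.09600987]
pred top hood [[368.58703379 135.47400767]] pin [[384.079016   210.83788193]]
pred side hood [[384.90030652 228.07261475]] pin [[295.97570653 260.03429499]]
top (array([367.60352423, 138.07488987]), array([360, 130,  16,  19, 227], dtype=int32)) (array([383.78723404, 210.91489362]), array([379, 206,  11,  11,  94], dtype=int32))
side (array([383.29337539, 235.76971609]), array([373, 225,  21,  21, 317], dtype=int32)) (array([295.48      , 264.69142857]), array([289, 257,  13,  17, 175], dtype=int32))
```

```bash
python3 - <<'E'
from bench import arm
from h import *
c=arm.camera("top");s=arm.camera("side");w=arm.camera("wrist")
def two(a,b):
    f=lambda X:np.r_[proj(c,[X])[0]-a,proj(s,[X])[0]-b]
    r=least_squares(f,[.7,.2,.4]); return r.x,r.fun
print(two((272,92),(403,118)),two((480,12),(535,213)))
from scipy.spatial.transform import Rotation as R
T=w["camera_from_world"]; o=-T[:3,:3].T@T[:3,3]; R0=R.from_quat(arm.get_tool_rot())
print("cam in tool",R0.inv().apply(o-arm.get_eef_pos()))
a=np.load("chg.npy"); x,y,t=a
hx=[x+.062*np.cos(t),y+.062*np.sin(t)]
for k in (90,-90):
  q=R.from_euler('z',t+np.radians(k))*R.from_euler('x',np.pi)
  print(k,q.as_quat(), "cam side", q.apply(R0.inv().apply(o-arm.get_eef_pos())))
  for p in ([*hx,.25],[*hx,.118],[*hx,.18],[.46,.096,.2],[.46,.096,.07],[.51,.026,.085],[.51,.026,.2]): 
    j=arm.ik(p,q.as_quat()); print(p,None if j is None else np.round(j,2))
E
```

```text
(array([0.68897574, 0.33970611, 0.26350719]), array([ 0.15437089, -1.30282905, -1.38052253,  0.30559216])) (array([ 0.79722459, -0.05263972,  0.28592128]), array([-6.52214394, 20.62110985, 13.15192005, -4.29672313]))
cam in tool [ 0.00024629 -0.08369886 -0.18765652]
90 [6.22399655e-01 7.82699603e-01 4.79265282e-17 3.81109873e-17] cam side [-0.0816036  -0.01861215  0.18765652]
[np.float64(0.6292767798031532), np.float64(0.1352011621873293), 0.25] [ 0.    0.44 -0.36  1.51  0.16  1.22  1.42]
[np.float64(0.6292767798031532), np.float64(0.1352011621873293), 0.118] [ 0.01  0.56 -0.36  1.64  0.23  0.98  1.37]
[np.float64(0.6292767798031532), np.float64(0.1352011621873293), 0.18] [ 0.01  0.5  -0.36  1.59  0.19  1.09  1.4 ]
[0.46, 0.096, 0.2] [ 0.01  0.16 -0.3   1.99  0.05  1.01  1.48]
[0.46, 0.096, 0.07] [ 0.03  0.36 -0.34  2.1   0.18  0.71  1.37]
[0.51, 0.026, 0.085] [ 0.13  0.39 -0.28  2.    0.15  0.78  1.56]
[0.51, 0.026, 0.2] [ 0.09  0.23 -0.22  1.9   0.06  1.02  1.64]
-90 [ 7.82699603e-01 -6.22399655e-01 -3.81109873e-17  4.79265282e-17] cam side [0.0816036  0.01861215 0.18765652]
[np.float64(0.6292767798031532), np.float64(0.1352011621873293), 0.25] [-0.38  0.41  0.17  1.52 -0.07  1.21 -1.54]
[np.float64(0.6292767798031532), np.float64(0.1352011621873293), 0.118] [-0.39  0.54  0.19  1.65 -0.12  0.96 -1.51]
[np.float64(0.6292767798031532), np.float64(0.1352011621873293), 0.18] [-0.38  0.47  0.18  1.6  -0.09  1.07 -1.52]
[0.46, 0.096, 0.2] [-0.41  0.14  0.16  2.   -0.03  1.   -1.58]
[0.46, 0.096, 0.07] [-0.42  0.34  0.18  2.11 -0.09  0.7  -1.52]
[0.51, 0.026, 0.085] [-0.28  0.38  0.21  2.01 -0.11  0.77 -1.35]
[0.51, 0.026, 0.2] [-0.27  0.22  0.19  1.91 -0.05  1.02 -1.4 ]
```

```bash
python3 - <<'E'
import cv2,numpy as np
a=cv2.imread("pics/top0.png")[0:130,225:485]; a=cv2.resize(a,(780,390),interpolation=cv2.INTER_CUBIC)
cv2.imwrite("pics/m.png",a)
b=cv2.imread("pics/side0.png")[0:240,390:620]; cv2.imwrite("pics/m2.png",cv2.resize(b,None,fx=2.5,fy=2.5))
E
```

```text
(no output)
```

View pics/m.png

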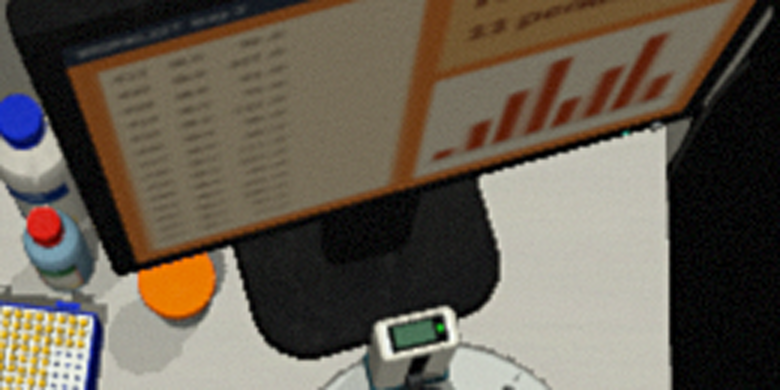

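View pics/m2.png

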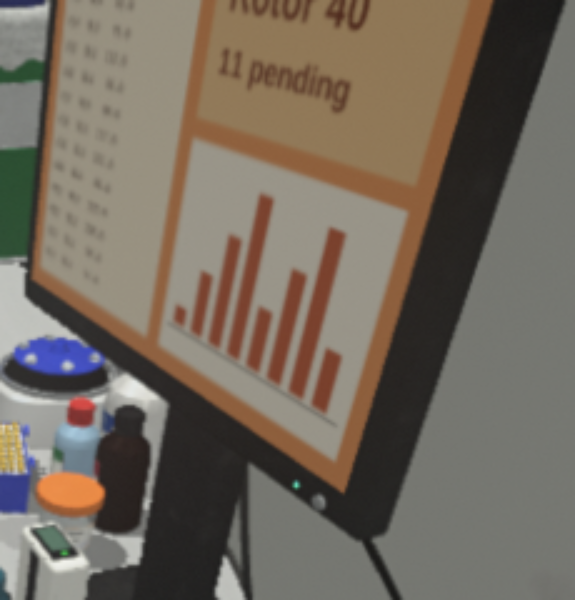

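```bash
python3 - <<'E'
from bench import arm
from h import *
c=arm.camera("top");s=arm.camera("side")
def two(a,b):
    f=lambda X:np.r_[proj(c,[X])[0]-a,proj(s,[X])[0]-b]
    r=least_squares(f,[.7,.2,.4]); return r.x.round(3),r.fun.round(1)
for a,b in [((433.3,44),(508.4,193.6)),((265,91),(402,118)),((370.7,26),(467,55)),((364,60),(453,139))]: print(two(a,b))
E
```

```text
(array([0.783, 0.021, 0.265]), array([-0.1,  0.4,  0.3, -0.1]))
(array([0.691, 0.354, 0.258]), array([ 0.1, -0.7, -0.8,  0.2]))
(array([0.741, 0.163, 0.431]), array([-0.3,  1.1,  1. , -0.3]))
(array([0.74 , 0.161, 0.292]), array([-0.1,  0.3,  0.2, -0.1]))
```

```bash
cat >> h.py <<'E'
from scipy.spatial.transform import Rotation as R
cx,cy,ct=np.load("chg.npy")
def at(r,ang,z): return np.array([cx+r*np.cos(ct+ang),cy+r*np.sin(ct+ang),z])
def tool(ang=0.,tilt=0.): # jaws tangential; camera on robot side; tilt leans hand to robot
    return (R.from_euler('z',ct+ang)*R.from_euler('y',-tilt)*R.from_euler('z',np.pi/2)*R.from_euler('x',np.pi)).as_quat()
def save(arm,n,name):
    c=arm.camera(n); cv2.imwrite(f"pics/{name}.png",c["color"][:,:,::-1]); return c
E
python3 - <<'E'
from bench import arm
from h import *
q=tool(0,np.radians(10))
print([None if (j:=arm.ik(p,q)) is None else np.round(j,2) for p in([.45,.12,.28],at(.062,0,.2),at(.062,0,.119),at(.062,0,.18))])
arm.reach([.45,.12,.28],q)
arm.line_to(at(.062,0,.2),speed=.15)
save(arm,"side","s1"); save(arm,"wrist","w1")
print(arm.get_time(),arm.get_eef_pos(),at(.062,0,.2),arm.get_contact_force())
E
```

```text
[array([-0.15, -0.07, -0.18,  2.04,  0.01,  1.  ,  1.47]), array([ 0.  ,  0.36, -0.33,  1.75,  0.16,  0.88,  1.41]), array([ 0.01,  0.45, -0.34,  1.82,  0.24,  0.73,  1.35]), array([ 0.01,  0.38, -0.33,  1.77,  0.18,  0.84,  1.4 ])]
3.925 [0.62908352 0.13530659 0.20072393] [0.62927678 0.13520116 0.2       ] [0.55911262 0.01142994 0.23466346]
```

View pics/s1.png

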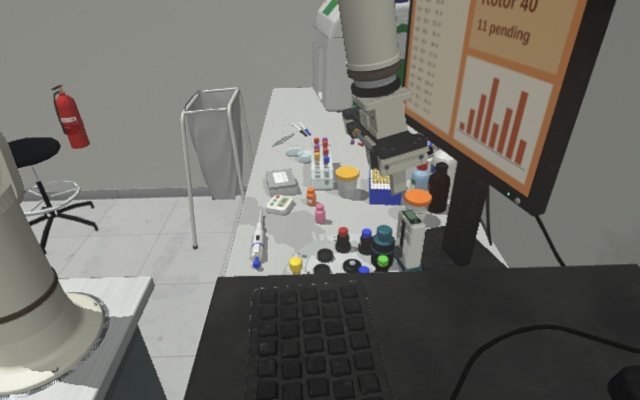

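View pics/w1.png

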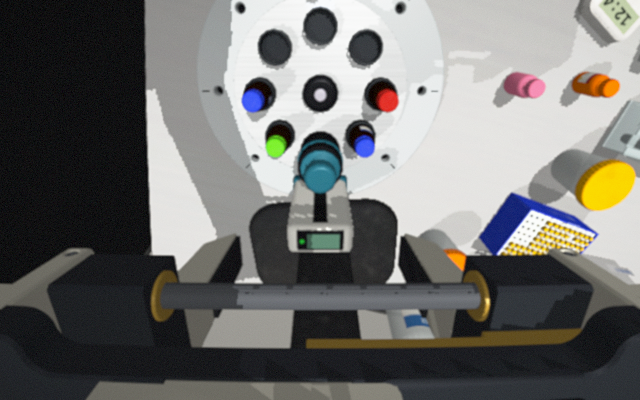

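The wrist view has the hood knob at (320,170), centred between the jaws, with green one socket clockwise of it at (275,146). I'll go down and lift the hood.

```bash
python3 - <<'E'
from bench import arm
from h import *
print(arm.line_to(at(.062,0,.119),speed=.12,stop_force=12),arm.get_eef_pos())
arm.gripper_to(0.0); print("open",arm.get_opening(),arm.get_contact_force())
p=arm.get_eef_pos()
print(arm.line_to(p+[0,0,.058],speed=.05,stop_force=30),arm.get_eef_pos()-p,arm.get_contact_force(),arm.get_opening())
save(arm,"side","s2"); print(arm.get_time())
E
```

```text
False [0.62990783 0.13540241 0.11972946]
open 0.004914942151778071 [ 0.5552171   0.44984797 -0.60510649]
False [-3.25635405e-04 -9.16451853e-05  5.75014480e-02] [ 0.15299738 -0.60865191  0.10473271] 0.00175786577893244
7.55
```

View pics/s2.png

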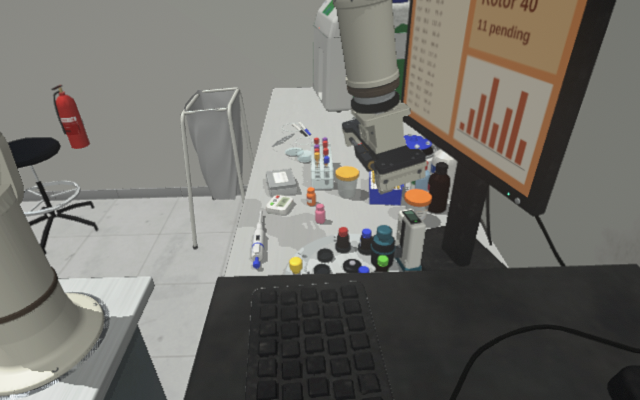

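```bash
python3 - <<'E'
from bench import arm
from h import *
print(arm.get_tool_rot(),tool(0,np.radians(10)))
p=arm.get_eef_pos();r=R.from_quat(arm.get_tool_rot())
for n in("side","top","wrist"):
    c=arm.camera(n); print(n,proj(c,[p,p+r.apply([0,0,.008]),at(.062,0,.124)]))
    im=c["color"][:,:,::-1].copy()
    for k,(u,v) in enumerate(proj(c,[p,p+r.apply([0,0,.008]),at(.062,0,.124)])): cv2.circle(im,(int(u),int(v)),2,[(0,0,255),(0,255,0),(255,0,255)][k],-1)
    cv2.imwrite(f"pics/{n}3.png",im if n=="wrist" else cv2.resize(im[100:300,280:480],None,fx=3,fy=3))
E
```

```text
[0.62003265 0.77976973 0.06788476 0.05394763] [0.62003124 0.7797212  0.06821677 0.0542457 ]
side [[386.71165276 204.81303645]
 [387.10623089 208.30616691]
 [384.90030652 228.07261475]]
top [[371.04824926 130.51582441]
 [370.51559017 130.70694199]
 [368.58703379 135.47400767]]
wrist [[320.79088759 227.51894298]
 [320.76331975 222.82762454]
 [320.54809944 192.14738817]]
```

View pics/side3.png

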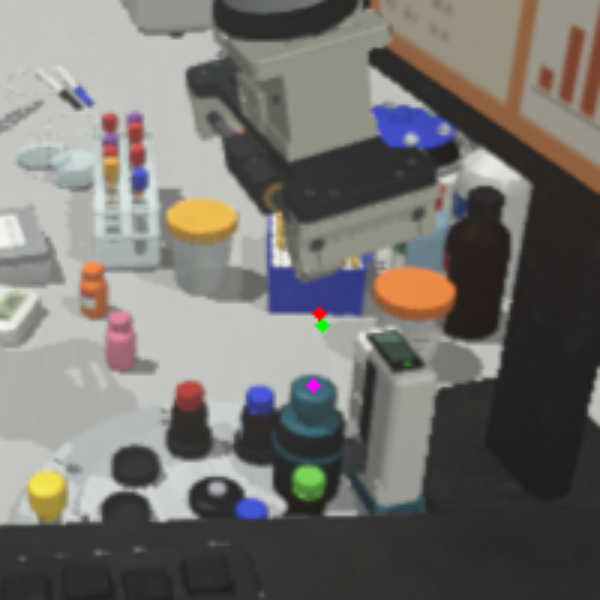

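View pics/wrist3.png

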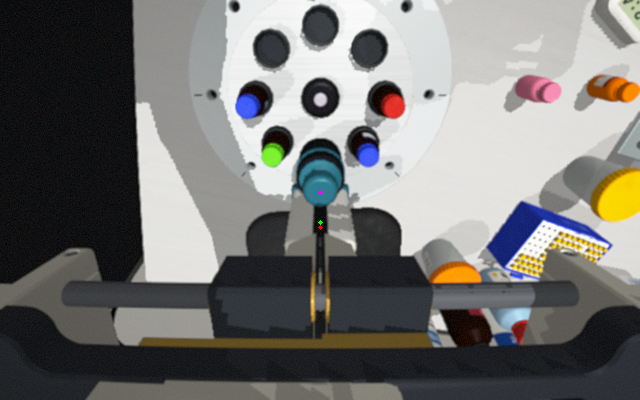

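```bash
python3 - <<'E'
import cv2
print(cv2.imread("pics/top3.png").shape)
E
```

```text
(600, 600, 3)
```

View pics/top3.png

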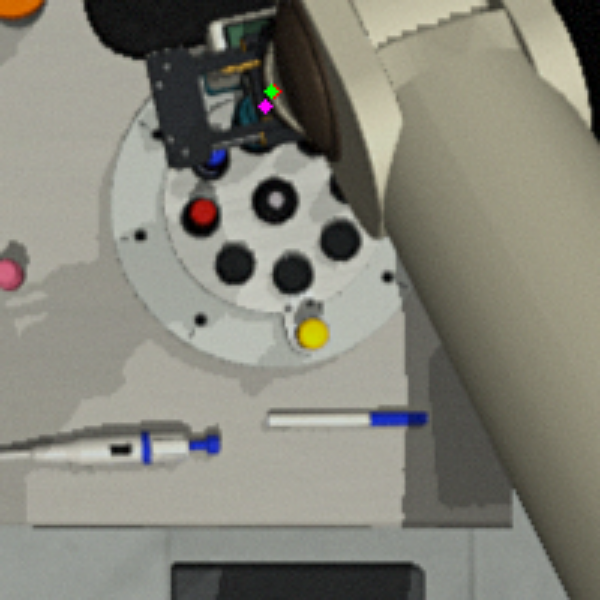

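```bash
python3 - <<'E'
from bench import arm
from h import *
arm.gripper_to(0.45); print(arm.get_opening())
p=arm.get_eef_pos();r=R.from_quat(arm.get_tool_rot())
h=.046*arm.get_opening()
P=[p+r.apply([s*h,0,z]) for s in(1,-1) for z in(.008,-.011)]
for n in("side","wrist"):
    c=arm.camera(n); im=c["color"][:,:,::-1].copy()
    b=(280,100) if n=="side" else (220,130)
    im=cv2.resize(im[b[1]:b[1]+200,b[0]:b[0]+200],None,fx=3,fy=3,interpolation=cv2.INTER_CUBIC)
    for k,(u,v) in enumerate(proj(c,P)): cv2.circle(im,(int((u-b[0]+.5)*3),int((v-b[1]+.5)*3)),3,[(0,0,255),(0,255,0)][k%2],1)
    cv2.imwrite(f"pics/{n}4.png",im)
E
```

```text
0.4495895831478852
```

View pics/side4.png

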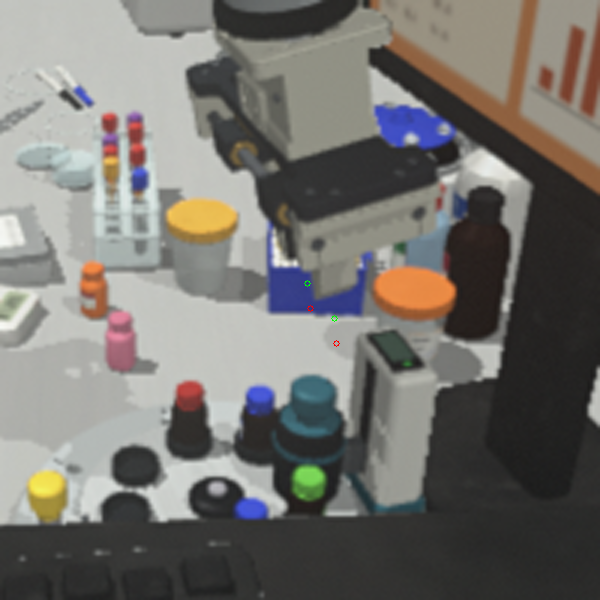

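View pics/wrist4.png

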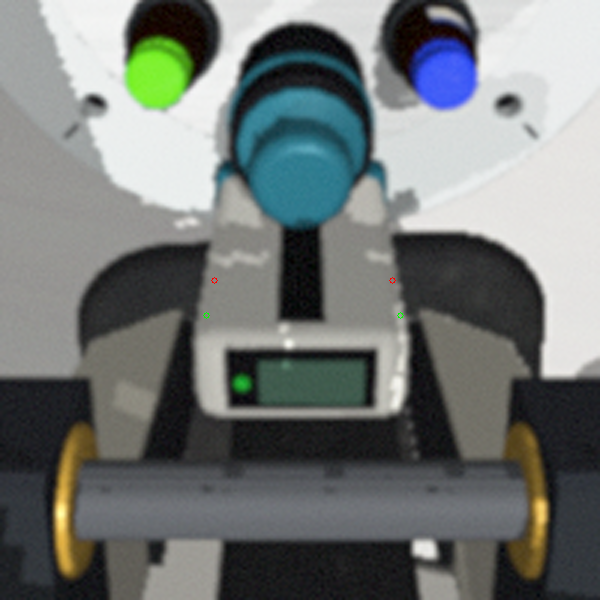

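The hood stayed down because the jaws closed on air. Both views put the real fingertips about 30–40 mm short of the stated tool tip: the near tip is at side pixel (392,198), where (392,214) was predicted. I'll measure that offset by touching the top of the hood knob lightly.

```bash
python3 - <<'E'
from bench import arm
from h import *
arm.gripper_to(0.0)
q=tool(0,np.radians(10)); z=R.from_quat(q).apply([0,0,1])
tip=lambda p: np.asarray(p)+.03*z   # TCP for tip at p if tips at z=-.03
arm.line_to(tip(at(.062,0,.19)),rot=q,speed=.1)
f0=arm.get_contact_force()
print(arm.line_to(tip(at(.062,0,.105)),speed=.03,stop_force=5))
p=arm.get_eef_pos(); print("tcp",p,"axis pt at z=.124 is tool z", (.124-p[2])/z[2],arm.get_contact_force()-f0,arm.get_time())
s=save(arm,"side","s5"); w=save(arm,"wrist","w5")
b=cv2.imread("pics/s5.png")[150:280,320:450]; cv2.imwrite("pics/s5c.png",cv2.resize(b,None,fx=4.5,fy=4.5,interpolation=cv2.INTER_CUBIC))
E
```

```text
True
tcp [0.63446437 0.13642238 0.09621976] axis pt at z=.124 is tool z -0.028208794669721773 [-2.33667073 -0.54956266  4.46905672] 11.6917
```

View pics/s5c.png

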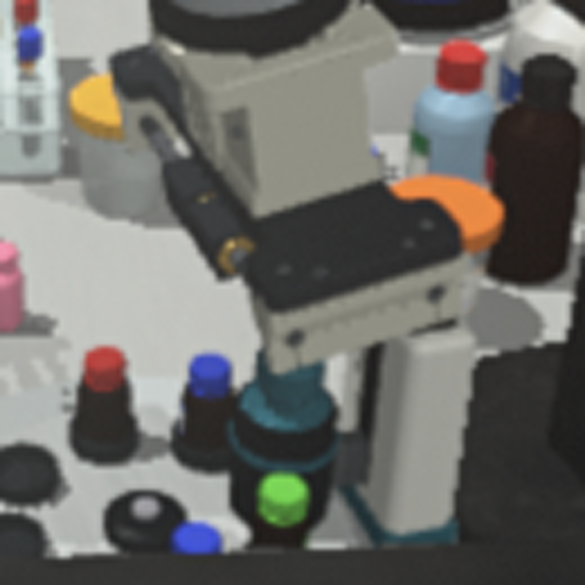

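View pics/w5.png

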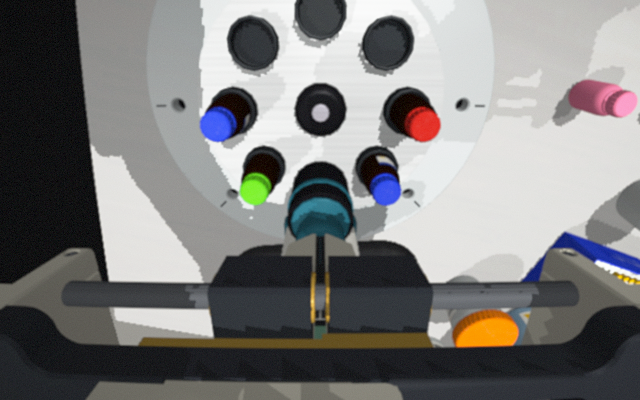

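```bash
python3 - <<'E'
import cv2
b=cv2.imread("pics/w5.png")[170:350,230:410]; cv2.imwrite("pics/w5c.png",cv2.resize(b,None,fx=3.3,fy=3.3,interpolation=cv2.INTER_CUBIC))
E
```

```text
(no output)
```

View pics/w5c.png

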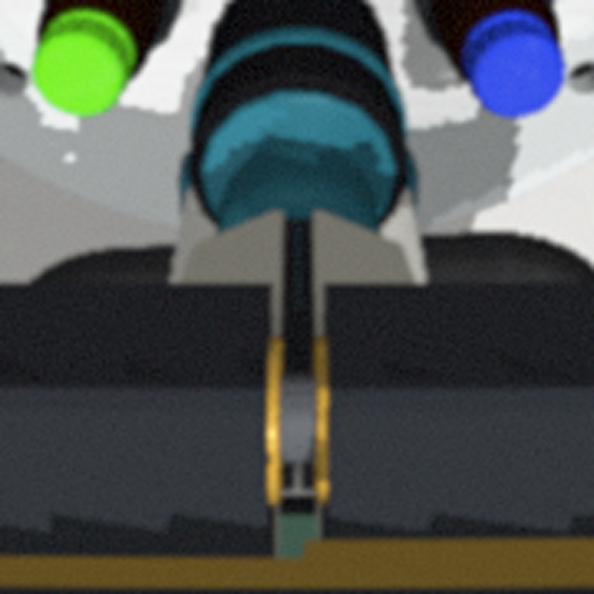

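```bash
python3 - <<'E'
from bench import arm
from h import *
c=arm.camera("wrist"); p=arm.get_eef_pos(); r=R.from_quat(arm.get_tool_rot())
for z in(.122,.126,.136):
  X=ray(c,(320.3,233.6),z); print(z,"tool frame",r.inv().apply(X-p).round(4),"radial from hood axis",((X-at(.062,0,z))[:2]@[np.cos(ct),np.sin(ct)]).round(4))
print("knob top rim front/back px",proj(c,[at(.047,0,.124),at(.077,0,.124),at(.062,0,.124)]))
print(arm.get_contact_force())
E
```

```text
0.122 tool frame [-0.0003 -0.0087 -0.0277] radial from hood axis -0.008
0.126 tool frame [-0.0003 -0.0108 -0.0321] radial from hood axis -0.0109
0.136 tool frame [-0.0003 -0.016  -0.0432] radial from hood axis -0.0179
knob top rim front/back px [[320.87182191 225.45176334]
 [320.80897644 266.61747767]
 [320.83932478 246.88819842]]
[-1.50077527 -0.06289941  6.97148922]
```

The touch, together with the wrist view, puts the real tips at tool z ≈ −0.0295, so the fingers are about 37 mm shorter than stated. I'll use that value from here and tilt more so the hand clears the tower.

```bash
cat >> h.py <<'E'
LT=.0295
def tcp(tip,q): return np.asarray(tip)+LT*R.from_quat(q).apply([0,0,1])
def tippos(arm): return arm.get_eef_pos()-LT*R.from_quat(arm.get_tool_rot()).apply([0,0,1])
E
python3 - <<'E'
from bench import arm
from h import *
q=tool(0,np.radians(16))
p=arm.get_eef_pos(); arm.line_to(p+[0,0,.03],speed=.1)
arm.line_to(tcp(at(.063,0,.155),q),rot=q,speed=.1)
arm.gripper_to(.75)
f0=arm.get_contact_force()
print(arm.line_to(tcp(at(.063,0,.111),q),rot=q,speed=.06,stop_force=8),tippos(arm),arm.get_contact_force()-f0)
w=save(arm,"wrist","w6"); save(arm,"side","s6"); print(arm.get_time())
E
```

```text
False [0.63057205 0.13554834 0.11127863] [-0.00989055 -0.76501845 -0.58175074]
14.7333
```

View pics/w6.png

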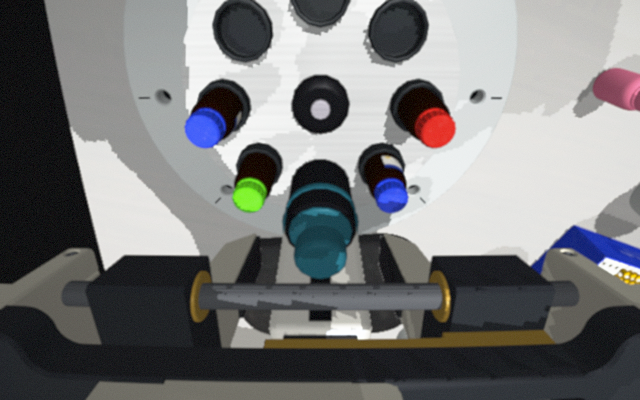

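The fingers now straddle the knob at (320,255) in the wrist view. I'll close and lift.

```bash
python3 - <<'E'
from bench import arm
from h import *
arm.gripper_to(0.0); o=arm.get_opening(); print("open mm",o*92)
if o>.25:
    p=arm.get_eef_pos()
    print(arm.line_to(p+[0,0,.058],speed=.06,stop_force=30),arm.get_eef_pos()-p,arm.get_contact_force(),arm.get_opening())
save(arm,"side","s7"); print(arm.get_time())
E
```

```text
open mm 28.518466416431078
False [8.17412739e-05 2.54981678e-05 5.86302115e-02] [-2.79789196 -0.97755953  2.84446011] 0.309457723014732
16.625
```

View pics/s7.png

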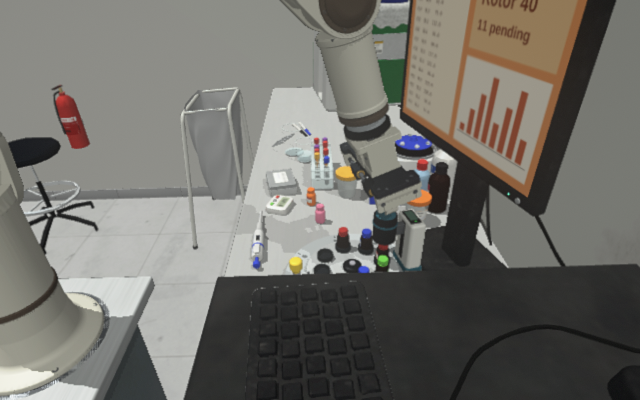

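The hood is up: it now sits at (385,225), with a red cap visible at (382,250) below it. I'll release it and go to the pin knob.

```bash
python3 - <<'E'
from bench import arm
from h import *
arm.gripper_to(.6)
p=arm.get_eef_pos(); arm.line_to(p+[-.005,0,.028],speed=.12)
T=np.radians(10)
q=tool(0,T)
print(arm.ik(tcp(at(.112,np.pi,.068),q),q))
arm.line_to(tcp(at(.10,np.pi,.17),q),rot=q,speed=.2)
arm.line_to(tcp(at(.112,np.pi,.115),q),rot=q,speed=.15)
print(arm.get_time(),tippos(arm),at(.112,np.pi,.115))
save(arm,"wrist","w8"); save(arm,"side","s8")
q2=tool(np.pi/4,T); print(arm.ik(tcp(at(.112,np.pi*1.25,.08),q2),q2))
E
```

```text
[-0.15460893  0.32126688 -0.12827741  2.26631564  0.12905499  0.38484541
  1.40964536]
19.15 [0.46051608 0.09630694 0.11517323] [0.4597479  0.09600987 0.115     ]
[ 0.71025135  0.54673118 -0.86411954  2.08206759  0.46021955  0.62773169
  2.16162711]
```

View pics/w8.png

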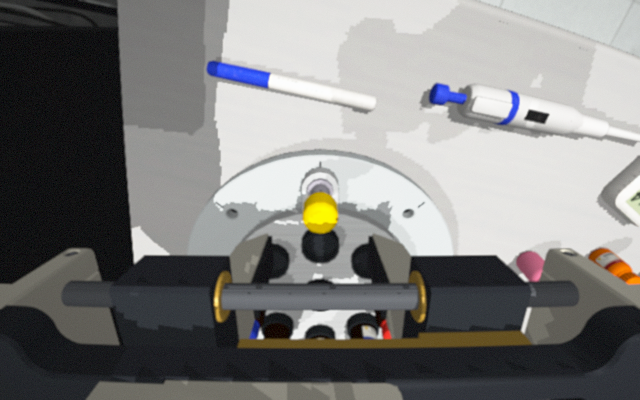

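View pics/s8.png

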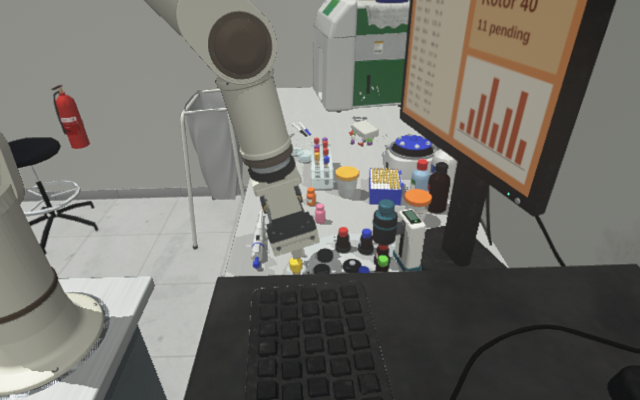

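```bash
python3 - <<'E'
from bench import arm
from h import *
T=np.radians(10)
for f in (0,.3,.5):
  for d in (0,15,30,45):
    g=np.radians(d); q=tool(g*f,T); j=arm.ik(tcp(at(.112,np.pi+g,.08),q),q); print(f,d,None if j is None else j.round(2))
q=tool(0,T)
print(arm.line_to(tcp(at(.112,np.pi,.068),q),rot=q,speed=.06,stop_force=8),tippos(arm))
arm.gripper_to(0.0); o=arm.get_opening(); print("open mm",o*92,arm.get_contact_force(),arm.get_time())
E
```

```text
0 0 [-0.15  0.3  -0.14  2.26  0.12  0.42  1.42]
0 15 [-0.08  0.3  -0.13  2.25  0.09  0.42  1.52]
0 30 [-0.02  0.32 -0.13  2.22  0.06  0.43  1.6 ]
0 45 [ 0.02  0.35 -0.12  2.17  0.04  0.45  1.67]
0.3 0 [-0.15  0.3  -0.14  2.26  0.12  0.42  1.42]
0.3 15 [-0.04  0.31 -0.16  2.25  0.07  0.42  1.62]
0.3 30 [ 0.04  0.33 -0.18  2.21  0.03  0.44  1.81]
0.3 45 [ 0.11  0.36 -0.19  2.15 -0.    0.47  1.97]
0.5 0 [-0.15  0.3  -0.14  2.26  0.12  0.42  1.42]
0.5 15 [-0.02  0.31 -0.18  2.24  0.06  0.42  1.7 ]
0.5 30 [ 0.09  0.34 -0.21  2.2   0.01  0.45  1.95]
0.5 45 [ 0.16  0.37 -0.23  2.14 -0.03  0.49  2.17]
False [0.45993845 0.09609592 0.06811467]
open mm 23.512895616238097 [-0.08740426 -0.64834462  1.7821253 ] 20.7917
```

```bash
python3 - <<'E'
from bench import arm
from h import *
T=np.radians(10); q=tool(0,T)
print(arm.line_to(tcp(at(.112,np.pi,.0812),q),rot=q,speed=.03,stop_force=30),tippos(arm)[2],arm.get_contact_force())
for d in (7.5,15,22.5,30,37.5,45):
    g=np.radians(d); q=tool(g*.3,T)
    s=arm.line_to(tcp(at(.112,np.pi+g,.0812),q),rot=q,speed=.05,stop_force=25)
    print(d,s,arm.get_contact_force().round(1),arm.get_opening()*92)
    if s: break
print(tippos(arm)-at(.112,np.pi*1.25,.0812),arm.get_time())
save(arm,"side","s9");save(arm,"top","t9")
b=cv2.imread("pics/s9.png")[190:290,230:450]; cv2.imwrite("pics/s9c.png",cv2.resize(b,None,fx=3.5,fy=3.5,interpolation=cv2.INTER_CUBIC))
E
```

```text
False 0.08114585926224109 [ 4.64514448  1.88610364 -9.8573264 ]
7.5 False [  2.3   2.5 -10. ] 23.701690842445206
15 False [ -1.5   3.2 -10.1] 23.90472336501365
22.5 False [ -3.8  -0.2 -10.4] 23.468519281032112
30 False [ -4.8  -1.1 -10.4] 23.60878050463446
37.5 False [ -3.   -1.6 -11.3] 23.55851258950606
45 False [ -3.4  -0.9 -10.7] 23.530541658125514
[ 1.04117010e-04 -1.42983897e-04  3.76241875e-05] 24.0333
```

View pics/s9c.png

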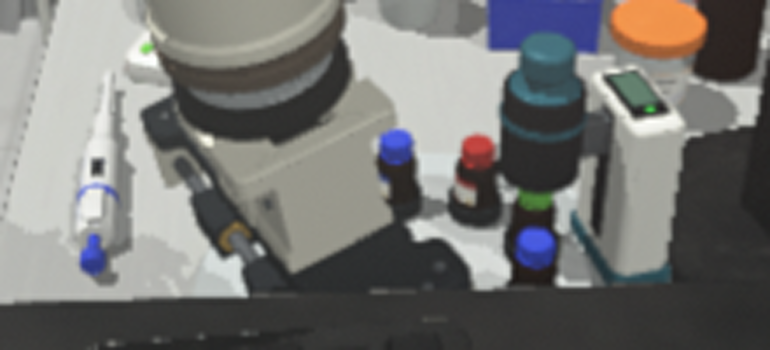

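The green vial now stands under the raised hood, with its cap at (537,195) in the crop. I'll lower the pin.

```bash
python3 - <<'E'
from bench import arm
from h import *
T=np.radians(10); g=np.pi/4; q=tool(g*.3,T)
print(arm.line_to(tcp(at(.112,np.pi+g,.0705),q),rot=q,speed=.03,stop_force=20),tippos(arm)[2],arm.get_contact_force())
arm.gripper_to(.5); arm.hold(.2)
p=arm.get_eef_pos(); arm.line_to(p+[0,0,.03],speed=.1)
arm.gripper_to(0.0)
# back off towards the robot to look
arm.line_to(tcp(at(.112,np.pi+g,.0705)+[-.05,-.03,.09],q),speed=.2)
print(arm.get_time())
c=save(arm,"side","s10"); w=save(arm,"wrist","w10"); t=save(arm,"top","t10")
for n,cc in(("side",c),("wrist",w),("top",t)):
    print(n,"knob top home/9mm up",proj(cc,[at(.112,np.pi+g,.085),at(.112,np.pi+g,.094)]).round(1).tolist(),blob(cc["color"],18,35,(200,150,420,300)))
E
```

```text
False 0.07053224457150427 [-4.6659498  -1.8719201  -7.41623556]
27.325
side knob top home/9mm up [[323.9, 286.0], [323.9, 282.1]] (array([346.59722222, 173.17361111]), array([335, 166,  24,  15, 288], dtype=int32))
wrist knob top home/9mm up [[320.2, 245.3], [320.2, 251.7]] (array([319.26687117, 233.34662577]), array([307, 223,  25,  32, 326], dtype=int32))
top knob top home/9mm up [[413.8, 189.6], [414.6, 189.3]] (array([227.58282209, 159.36605317]), array([215, 150,  27,  22, 489], dtype=int32))
```

View pics/w10.png

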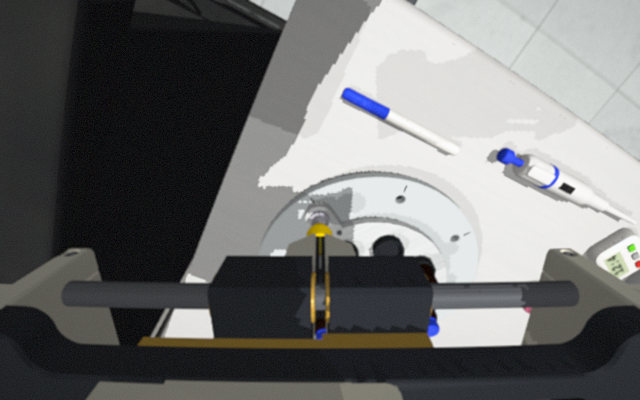

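View pics/s10.png

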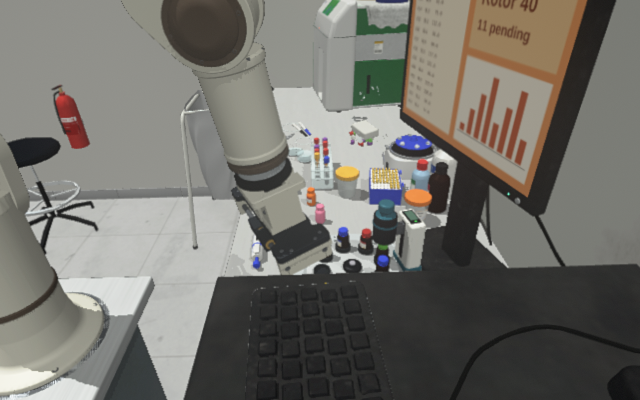

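```bash
python3 - <<'E'
from bench import arm
from h import *
T=np.radians(10); g=np.pi/4; q=tool(g*.3,T)
arm.line_to(tcp(at(.112,np.pi+g,.105),q),rot=q,speed=.15)
f0=arm.get_contact_force()
print(arm.line_to(tcp(at(.112,np.pi+g,.078),q),speed=.03,stop_force=5),"touch tip z",tippos(arm),arm.get_contact_force()-f0)
arm.line_to(tcp(at(.112,np.pi+g,.13),q),speed=.15)
q=tool(0,np.radians(16))
arm.line_to(tcp(at(.05,np.pi,.215),q),rot=q,speed=.2)
t=save(arm,"top","t11");s=save(arm,"side","s11"); print(arm.get_time())
print("top knob home/up",proj(t,[at(.112,np.pi+g,.085),at(.112,np.pi+g,.094)]).round(1).tolist())
b=cv2.imread("pics/t11.png")[80:260,300:450]; cv2.imwrite("pics/t11c.png",cv2.resize(b,None,fx=3.3,fy=3.3,interpolation=cv2.INTER_CUBIC))
E
```

```text
True touch tip z [0.51021034 0.02571281 0.08710275] [-3.29592166 -0.64749777  8.43784558]
30.0833
top knob home/up [[413.8, 189.6], [414.6, 189.3]]
```

View pics/t11c.png

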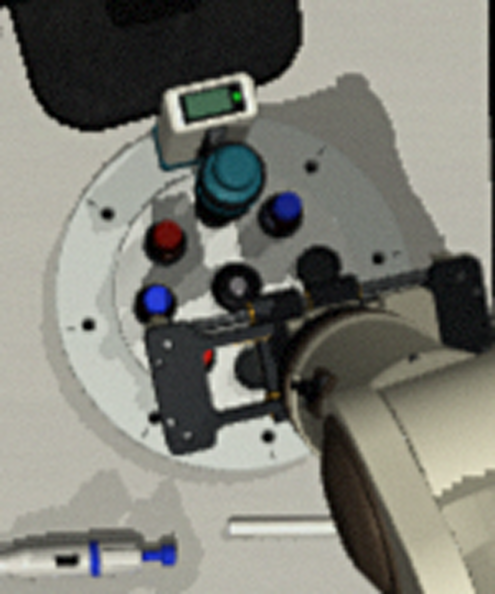

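View pics/s11.png

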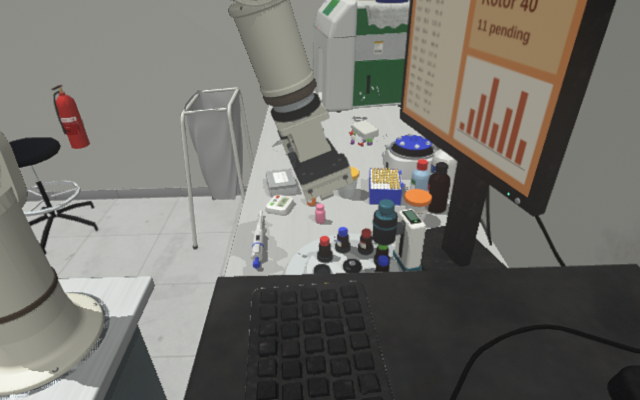

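The pin-knob touch, corrected for the tilt, gives a top height of about 0.0855. Home is 0.085 and resting on the plate would be 0.094, so the pin is home. Green is hidden under the hood and its neighbours are standing, so I'll push the hood down.

```bash
python3 - <<'E'
from bench import arm
from h import *
q=tool(0,np.radians(16))
arm.line_to(tcp(at(.062,0,.205),q),rot=q,speed=.15)
f0=arm.get_contact_force()
t=save(arm,"top","t12")
s=arm.line_to(tcp(at(.062,0,.1225),q),rot=q,speed=.05,stop_force=18)
print(s,tippos(arm),arm.get_contact_force()-f0,arm.get_time())
save(arm,"side","s12")
E
python3 - <<'E'
import cv2
b=cv2.imread("pics/t12.png")[80:260,300:450]; cv2.imwrite("pics/t12c.png",cv2.resize(b,None,fx=3.3,fy=3.3,interpolation=cv2.INTER_CUBIC))
E
```

```text
True [0.62967808 0.1353054  0.12608071] [-2.6661328  -2.03511415  8.46708366] 32.5083
```

View pics/t12c.png

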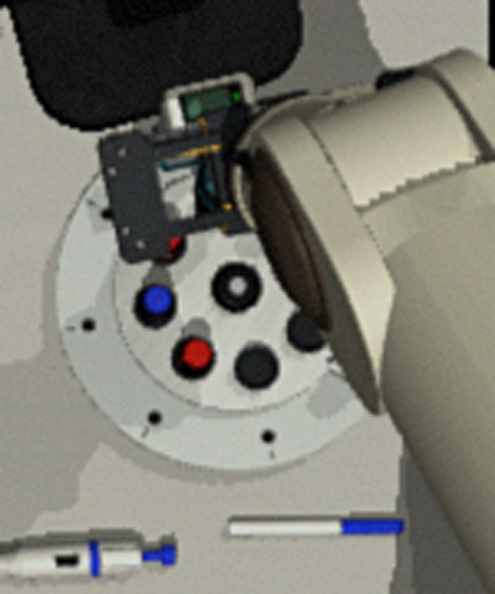

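View pics/s12.png

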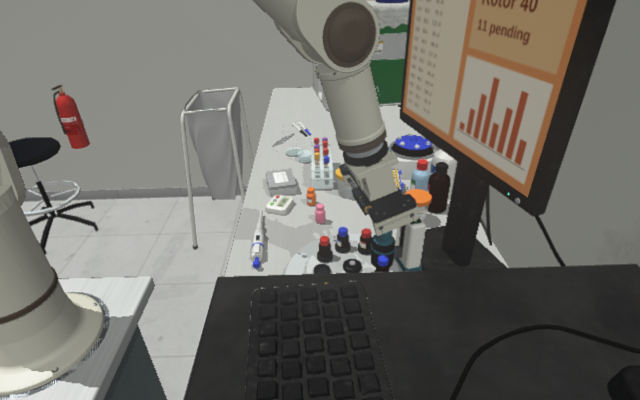

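```bash
python3 - <<'E'
from bench import arm
from h import *
q=tool(0,np.radians(16))
p=arm.get_eef_pos()
s=arm.line_to(p-[0,0,.006],speed=.03,stop_force=12); arm.hold(.3)
print(s,tippos(arm),arm.get_contact_force())
p=arm.get_eef_pos(); arm.line_to(p+[-.01,0,.06],speed=.15)
q=tool(np.radians(15),np.radians(10)); 
arm.line_to(np.array([.43,.20,.26]),rot=tool(0,np.radians(10)),speed=.25)
t=save(arm,"top","t13"); s=save(arm,"side","s13"); w=save(arm,"wrist","w13"); print(arm.get_time(),arm.get_contact_force())
for n,cc in(("side",s),("top",t)):
    print(n,proj(cc,[at(.062,0,.124),at(.112,np.pi*1.25,.085)]).round(1).tolist())
print(blob(t["color"],85,110,(355,120,385,150),60),blob(t["color"],18,35,(395,175,430,210)),blob(s["color"],85,110,(365,215,400,250),60))
for n,b in(("t13",(80,260,300,450)),("s13",(190,290,290,430))):
    a=cv2.imread(f"pics/{n}.png")[b[0]:b[1],b[2]:b[3]]; cv2.imwrite(f"pics/{n}c.png",cv2.resize(a,None,fx=3.3,fy=3.3,interpolation=cv2.INTER_CUBIC))
E
```

```text
True [0.62981111 0.13532203 0.12582688] [-7.75482806 -2.45164081 14.80367043]
34.8583 [-0.14028512  0.04109313  0.39434843]
side [[384.9, 228.1], [323.9, 286.0]]
top [[368.6, 135.5], [413.8, 189.6]]
(array([368.08284024, 137.17751479]), array([360, 130,  16,  16, 169], dtype=int32)) (array([413.31, 189.48]), array([408, 184,  12,  11, 100], dtype=int32)) (array([383.60069444, 236.19097222]), array([374, 226,  20,  20, 288], dtype=int32))
```

View pics/t13c.png

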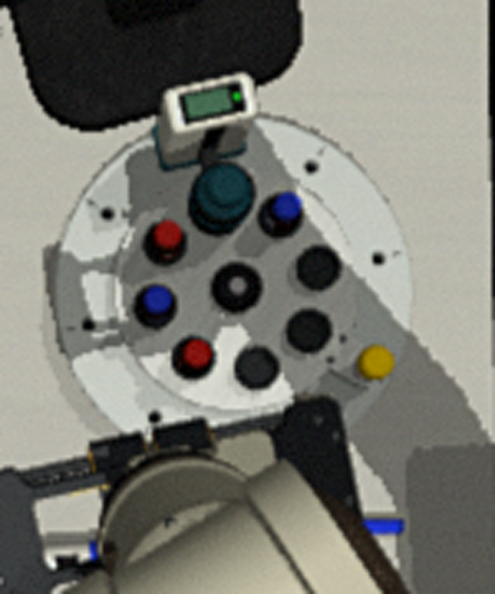

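View pics/s13c.png

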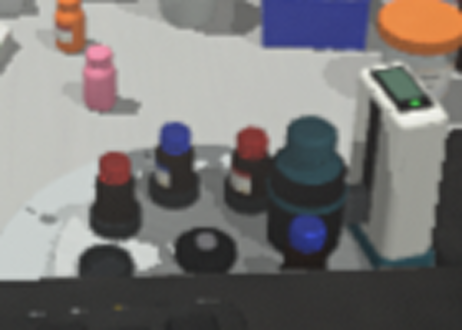

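View pics/w13.png

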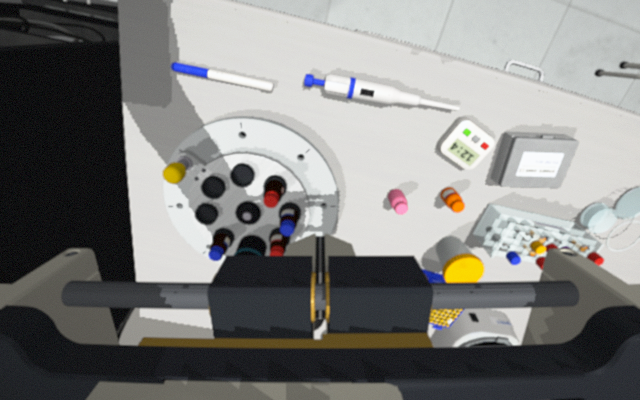

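Everything looks right. The pin touch leaves about 1 mm of doubt, and time is ample, so I'll press the pin knob once more at the tilt used on the hood.

```bash
python3 - <<'E'
from bench import arm
from h import *
g=np.pi/4; q=tool(g*.3,np.radians(16))
arm.line_to(tcp(at(.125,np.pi+g,.14),q),rot=q,speed=.25)
arm.line_to(tcp(at(.112,np.pi+g,.10),q),rot=q,speed=.15)
f0=arm.get_contact_force()
for F in (5,10):
    print(arm.line_to(tcp(at(.112,np.pi+g,.076),q),speed=.02,stop_force=F),tippos(arm).round(4),(arm.get_contact_force()-f0).round(1))
arm.line_to(tcp(at(.112,np.pi+g,.14),q),speed=.15)
arm.line_to(np.array([.43,.20,.26]),rot=tool(0,np.radians(10)),speed=.25)
t=save(arm,"top","t14"); s=save(arm,"side","s14")
print(blob(t["color"],18,35,(395,175,430,210)),blob(s["color"],85,110,(365,215,400,250),60),arm.get_time(),arm.get_contact_force())
E
```

```text
True [0.51   0.026  0.0878] [-2.5 -0.3  8.8]
True [0.5102 0.026  0.0877] [-3.8  0.4 11.1]
(array([413.4040404 , 189.46464646]), array([408, 184,  12,  11,  99], dtype=int32)) (array([383.56794425, 236.17421603]), array([374, 226,  20,  20, 287], dtype=int32)) 39.0917 [-0.16111314 -0.05734451  0.17670366]
```

View pics/t14.png

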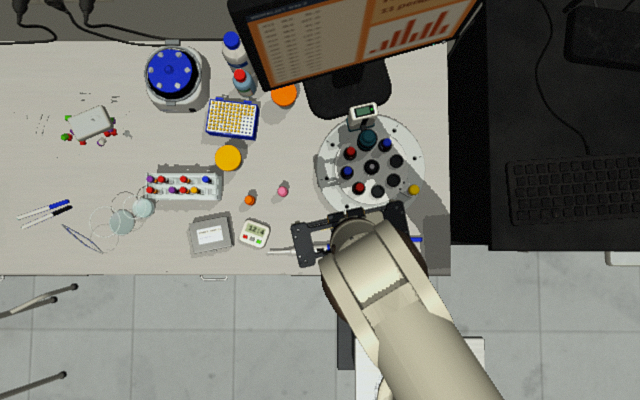

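```bash
python3 - <<'E'
from bench import arm
arm.close_job(); print(arm.get_time())
E
```

```text
the job is handed in; nothing more can be done
the job is handed in; nothing more can be done
```

The job is handed in at about 39 s of the 54 s limit. The green-capped vial is under the hood, the index pin is in its hole and the hood is pushed down over the vial. I did the steps in the order you asked:

1. **Hood up:** I pulled it up about 58 mm by its knob.
2. **Turntable:** I pulled the index pin up about 13 mm against the spring and swung the turntable +45°.
3. **Pin:** I lowered it into the hole there and let go.
4. **Hood down:** I pushed it down to a firm stop.

**Last checks**
- **Hood:** it stopped firmly, with the knob top measured at about 0.123–0.124 m; fully down is 0.124 m.
- **Pin:** its knob is within about 1 mm of the target hole in the top image. It is a firm stop that does not give under 9–11 N. The measured height is 0.5–1 mm above nominal, against 9 mm if the pin were resting on the plate. I put that down to measuring error, so "fully home" is confirmed only to about 1 mm.
- **Vials and bench:** the four other vials stand in their sockets. The pipette and marker are partly hidden by the arm in the last picture, but looked undisturbed in the one before. Nothing touched the robot at the end.

**What disagreed**
- **Finger length:** the real fingertips are about 37 mm shorter than the stated tool tip, so my first grasp of the hood knob closed on air without touching anything. I measured the true length by camera and a light touch on the knob (about 5–7 N), then used it for the rest.
- **Extra press on the pin:** I pressed the pin knob once more after the hood was down, only to check it. It did not move.

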